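# Uncap a gas outlet of unknown thread hand

## Robot

A 7-joint arm with a two-finger parallel gripper is mounted at the origin on the work surface. World frame = base frame: x ahead of the robot, y to its left, z up, the work surface at z = 0. Lengths are in m, angles in degrees, forces in N, time in s.
With the tool pointing down it reaches from about 0.425 to 1.025 m from the base axis. Payload 9.4 kg.
Tool frame: the origin (TCP) lies at the very end of the fingers, on their centre line; the grasp point (between the pads) lies 19 mm behind it; z points along the fingers, y is the line along which they close (so a half turn about z gives the same grasp; the last joint's range is limited). The gripper opens to 85 mm and grips with 20 to 120 N. Pads are 22 mm wide; open, the fingers measure 114 mm over their backs; the gripper's body (76 mm by 85 mm) begins 54 mm behind the grasp point. The pads swing forward as they close: fully open they stand 13 mm farther back than shut.
Start: joints at [-77.504, 34.337, -0.143, 91.639, 0.103, 54.024, -4.572], TCP at [0.211, 0.694, 0.231] pointing down, gripper open.
Joint ranges: [-147.43, 147.43], [-19.82, 112.94], [-74.19, 73.91], [6.32, 146.72], [-59.91, 239.91], [6.04, 106.73], [-150.56, 150.56]. Speed limits (degrees/s): [127.2, 127.2, 172.46, 172.46, 180, 180, 180].

## Interface

Orientations are given as [roll, pitch, yaw] about the fixed x, y, z axes, in that order (R = Rz(yaw) Ry(pitch) Rx(roll)).
In Python, from workcell import get_state, snapshot, hand_in gives the robot as it stands.
- The arm moves only by the shell command python3 -m handwheel 'ROWS' [FORCE]. ROWS is text: rows parted by semicolons, each of 7 numbers parted by spaces: the shift along the world's x, y, z in m, then the turn, a rotation vector about the world's x, y, z in degrees, then the opening, from 0 (shut) to 1 (fully open). In form: dx dy dz wx wy wz grip; .... A call has 1 to 5 rows; each row is the pose to reach, as a shift and turn from the pose commanded when the call began; what a row does not reach only later rows make up. A row lasts 1/12 s, in which the tool goes at most 41.7 mm and 7.16 degrees, less where a joint would pass 70% of its speed; a pose out of reach is approached as far as the arm can. A call with a gripper value outside its range is refused whole. The fingers move at their own pace and stop on an object; FORCE is the grip in N (left out, the last holds). Time passes only in rows, so rows that repeat a pose let the fingers close. It gives the time, the measured TCP pose, the force, the opening and the grip force at its end, in the units of the state.
- get_state(): the state, without advancing time (a new reading comes with each control period).
- snapshot(name): name is "scene" or "top"; returns a dict with "image" (384x512x3 uint8, red, green, blue), "mtx" (3x3 intrinsics, pixels), "T" (4x4, takes a point from camera to world coordinates). Camera axes: x right, y up, looking along -z (the intrinsics and any distortion apply to the point x, -y, -z); pixel columns grow to the right and rows downward; lengths in m; the calibration is good to about 2 mm. A picture is of the moment at which its call begins. There is no depth.
- hand_in(): hands the job in; it is judged then, once.
The state is a dict: "t": time; "joints": joint angles; "joint_vel": joint speeds; "joint_torque": joint torques, N m; "ee_pos": TCP position; "eef_rot": TCP orientation; "ft_force": force on the tool from outside, world axes, zero at the start; "moment": the same for the moment, N m; "opening": finger opening in m; "grasp_force": force on a finger pad.
Only numpy, scipy, OpenCV 4.12 (cv2) and the standard library are available. Lean on these libraries where they do the work, as an engineer would, in place of code of your own. Each camera call takes 0.05 s, during which the arm holds its last target. There are 200 camera calls.

## Task

The torch bracket has two gas outlets, one with a left-hand and one with a right-hand thread, and nothing on the outside tells which is which. Take the orange cap off its outlet: feel gently which way it loosens, without forcing it the tight way so hard that the outlet turns in the bracket, unscrew it, lift it off, and finish still holding it in the gripper, over the bracket and at least 8 cm higher than it sat. Leave the grey cap on its outlet and everything else on the shelf where it is.

Things in the scene. Friction and masses are not known exactly. Their poses are not given: they have to be found in the camera images.
- orange_cap: Orange plastic dust cap, about 60 g, screwed on one of the two brass outlets (either one). Round, 36 mm tall: a hollow skirt 40 mm across and 20 mm tall, above it a solid knurled head 42 mm across and 16 mm tall. Origin at the centre of its underside, z up its axis. Seated, the underside is 61 mm above the bracket's origin and the top 100 mm above z = 0. Lifted 25 mm straight up it is clear of the neck.
- orange_head (a point): Centre of the orange cap's solid head, 28 mm above its underside: grip here, any yaw. Coarse two-start thread: the loosening way (counter-clockwise from above if right-handed, clockwise if left-handed) it turns easily (under 0.1 N m), is free after 70 degrees and lifts off; it can turn on to 110. The tightening way it stops dead within 6 degrees: a trial twist of about 12 tells. Not free, it cannot be pulled off.
- grey_cap: Grey plastic dust cap of the same shape on the other outlet, 130 mm from the orange one. To be left alone. Origin at the centre of its underside.
- bracket: Grey folded steel channel, 80 mm (its x) by 260 mm (its y) by 50 mm tall, with a flat screw tab at mid-length of each long side (25 mm out, 3 mm thick), fixed to the shelf, with two brass outlets standing on its top at y = +65 and -65 mm. Origin at the centre of its underside, on the 3 mm rubber mat. Each outlet: a hex nut 36 mm across, 9 mm tall, and a neck ending 31 mm above the bracket's top.
- outlet_a (a joint): Twist (rad, counter-clockwise from above positive, 0 at the start) of one brass outlet in the bracket's hole; which of the two places it stands in is not known. A lock nut holds it by friction: it slips round when wrenched with more than about 0.9 N m.
- outlet_b (a joint): The same for the other brass outlet.
- jar: Frosted glass canning jar, closed, 78 mm across, 100 mm tall, loose. Origin at the centre of its underside.
- bit_case: Blue plastic hex bit case, 60 by 105 by 27 mm tall, loose. Origin at the centre of its underside.
- corner_brace: Galvanized corner brace, an L of 20 mm strap with 75 mm legs, standing 20 mm tall on its edge, loose. Origin at mat level, 36 mm inside the two legs.
- caster: White nylon caster wheel standing on its 60 by 45 mm steel plate, wheel up, 68 mm tall, loose. Origin at the centre of the plate's underside.
- toggle_clamp: Black steel toggle clamp with a raised lever on a 110 by 70 mm plywood pad, fixed, 145 mm tall. Origin at the centre of the pad's underside.
Things that resemble listed ones, but are neither listed nor needed, are in the scene too. Of the things that look like the orange_cap, the middle-sized one is meant.

How it is judged:
By the outcome, as a careful person would: the job done as asked, in the order asked, and still so for the second after the job is handed in, while the arm keeps its last pose, push and grip.
It also fails if it takes over 45 s, if anything falls off the work surface, if the arm or the gripper's body presses on something with over 40 N, if the wrist force passes 120 N, or if a joint passes its speed limit or range.

## Working session

There is one attempt and no reset: what is moved stays moved. The work goes in short steps, Python scripts to look and compute and a shell command to move; the robot and the scene stay as the last step left them, time stands still between calls to the robot, and variables do not carry over. Pictures are saved under pics/ and viewed, at most 10 in all, crops included, and the job is handed in when it is done.

```bash
mkdir -p pics; ls
cat > h.py <<'E'
import numpy as np, cv2
from workcell import get_state, snapshot
def ray(s,u,v):
    K=np.array(s["mtx"]);T=np.array(s["T"])
    p=np.linalg.inv(K)@[u,v,1]; d=T[:3,:3]@np.array([p[0],-p[1],-p[2]]); return T[:3,3],d/np.linalg.norm(d)
def atz(s,u,v,z):
    o,d=ray(s,u,v); return o+d*(z-o[2])/d[2]
def tri(rs):
    A=np.zeros((3,3));b=np.zeros(3)
    for o,d in rs:
        P=np.eye(3)-np.outer(d,d);A+=P;b+=P@o
    x=np.linalg.solve(A,b); return x,[np.linalg.norm((np.eye(3)-np.outer(d,d))@(x-o)) for o,d in rs]
E
python3 - <<'E'
from h import *
import pickle
S={n:snapshot(n) for n in("scene","top")}
pickle.dump(S,open("s.pkl","wb"))
for n in S:
    print(n,{k:v for k,v in S[n].items() if k!="image"})
    cv2.imwrite(f"pics/{n}0.png",cv2.resize(S[n]["image"][:,:,::-1],(800,600),interpolation=cv2.INTER_CUBIC))
print(get_state())
E
```

```text
pics
scene {'mtx': array([[406.44067256,   0.        , 255.79069193],
       [  0.        , 406.44067256, 195.05749599],
       [  0.        ,   0.        ,   1.        ]]), 'T': array([[ 0.1000902 , -0.72355175,  0.68297498,  1.28405242],
       [ 0.99494665,  0.07826422, -0.06289571, -0.05214912],
       [-0.0079442 ,  0.68581891,  0.72772887,  0.83170594],
       [ 0.        ,  0.        ,  0.        ,  1.        ]])}
top {'mtx': array([[444.17020239,   0.        , 254.0546887 ],
       [  0.        , 444.17020239, 181.57484494],
       [  0.        ,   0.        ,   1.        ]]), 'T': array([[ 0.00555902,  0.99130827, -0.13144203,  0.43644498],
       [-0.99976145,  0.00828595,  0.02020844,  0.0180481 ],
       [ 0.02112191,  0.13129834,  0.99111786,  1.27340477],
       [ 0.        ,  0.        ,  0.        ,  1.        ]])}
{'t': 0.1, 'joints': array([-77.50324792,  34.38174194,  -0.14460323,  91.67524023,
         0.10190405,  54.02529044,  -4.57060875]), 'joint_vel': array([-0.11521212,  0.0022889 , -0.03386459, -0.06049741,  0.08760412,
        0.00411316,  0.07077667]), 'joint_torque': array([ 5.32038423e-03, -7.77988315e+01,  1.57012559e+00, -2.58626783e+01,
        1.26619876e-02,  5.49694421e-03,  1.47788120e-05]), 'ee_pos': array([0.21055055, 0.69331427, 0.23048769]), 'eef_rot': array([-1.79918174e+02,  7.26829474e-03,  1.63111964e+02]), 'ft_force': array([ 0.4901003 , -0.11244157,  0.4048707 ]), 'moment': array([-0.00652308, -0.00835443, -0.03236885]), 'grasp_force': 0.0, 'opening': 0.08563929232591372}
```

View pics/scene0.png

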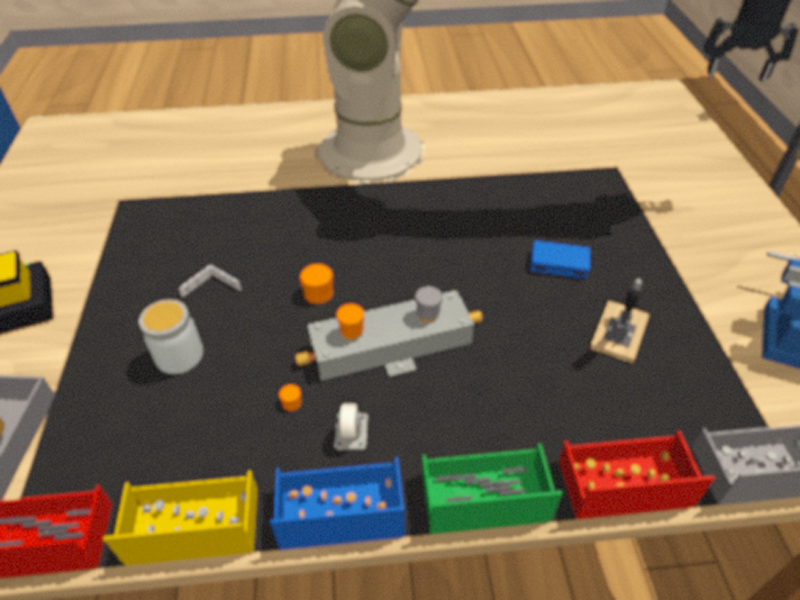

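View pics/top0.png

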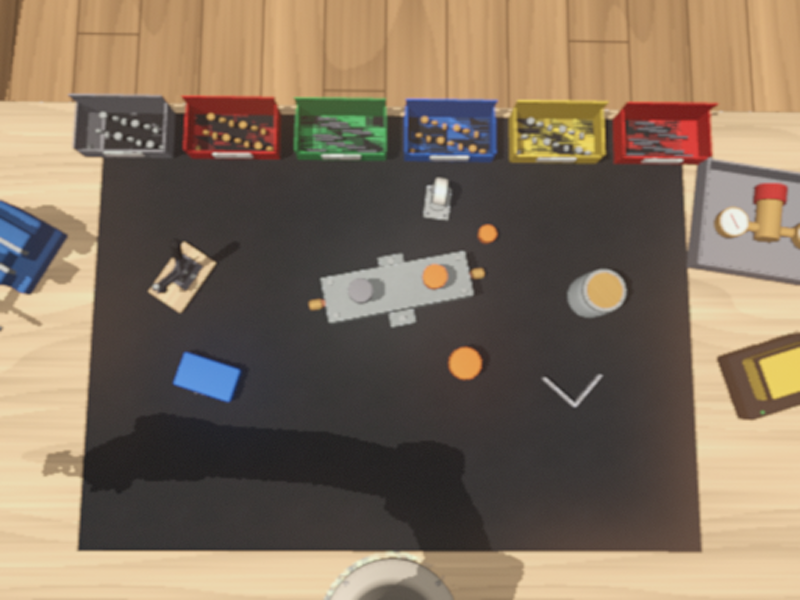

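The scene view shows the bracket with the orange cap at (350,321) and the grey cap at (428,304). In the top view the orange cap is at (435,276) and the grey at (361,290). The large and small orange decoys stand on the mat. I'll enlarge both views for a closer reading.

Run:
```python
from h import *
import pickle
S=pickle.load(open("s.pkl","rb"))
a=S["scene"]["image"][180:230,195:295]; b=S["top"]["image"][150:200,225:325]
c=[cv2.resize(x[:,:,::-1],None,fx=6,fy=6,interpolation=cv2.INTER_CUBIC) for x in(a,b)]
cv2.imwrite("pics/crop1.png",np.vstack(c))
```

```text
(no output)
```

View pics/crop1.png

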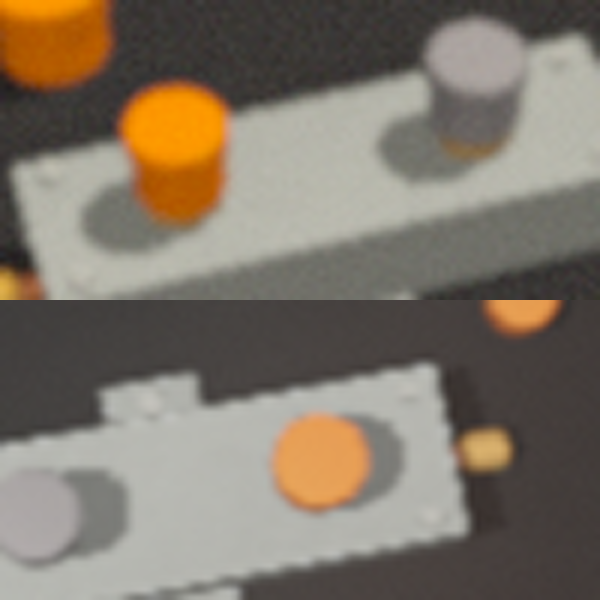

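The crop shows the centre of the orange top face at (175,121) in the upper half (scene) and at (322,461) in the lower half (top). The grey one is at (475,56) and (38,515).

Run:
```python
from h import *
import pickle
S=pickle.load(open("s.pkl","rb"))
f=lambda x,o:o+(x+.5)/6-.5
P={}
for n,a,b in(("orange",(175,121),(322,161)),("grey",(475,56),(38,215))):
    x,r=tri([ray(S["scene"],f(a[0],195),f(a[1],180)),ray(S["top"],f(b[0],225),f(b[1],150))]);P[n]=x
    print(n,x.round(4),np.round(r,4),np.linalg.norm(x[:2]).round(3))
d=P["grey"]-P["orange"];print(np.linalg.norm(d),np.degrees(np.arctan2(d[1],d[0])))
for n,u,v,z in(("jar",605,290,.1),("small",487,233,.02),("large",465,363,.04),("caster",440,190,.068)):
    print(n,atz(S["top"],u*.64,v*.64,z).round(3))
```

```text
orange [ 0.6063 -0.0694  0.1019] [0.0009 0.0009] 0.61
grey [0.5813 0.0568 0.1003] [0.0012 0.0012] 0.584
0.12862797286483432 101.17739252167901
jar [ 0.584 -0.363  0.1  ]
small [ 0.698 -0.173  0.02 ]
large [ 0.459 -0.128  0.04 ]
caster [ 0.766 -0.083  0.068]
```

The orange cap's top is at (0.606, -0.069, 0.102) and the grey is 129 mm away, which matches the sizes given. I'll move over it, swinging the tool yaw with the base so the wrist stays near mid-range.

```bash
R='python3 -m handwheel'; python3 -m handwheel '0.0185 -0.0355 0 0 0 -4 1; 0.037 -0.071 0 0 0 -8 1; 0.0555 -0.1065 0 0 0 -12 1; 0.074 -0.142 0 0 0 -16 1; 0.0925 -0.1775 0 0 0 -20 1' 30
```

```text
t: 0.52
ee_pos: [0.3036, 0.5143, 0.231]
eef_rot: [-180.0, 0.0, 142.9]
ft_force: [1.8, -0.3, -0.2]
opening: 0.0854
grasp_force: 0.0
```

```bash
python3 -m handwheel '0.0185 -0.0355 0 0 0 -4 1; 0.037 -0.071 0 0 0 -8 1; 0.0555 -0.1065 0 0 0 -12 1; 0.074 -0.142 0 0 0 -16 1; 0.0925 -0.1775 0 0 0 -20 1' 
python3 -m handwheel '0.0185 -0.0355 0 0 0 -4 1; 0.037 -0.071 0 0 0 -8 1; 0.0555 -0.1065 0 0 0 -12 1; 0.074 -0.142 0 0 0 -16 1; 0.0925 -0.1775 0 0 0 -20 1' 
python3 -m handwheel '0.0185 -0.0355 0 0 0 -4 1; 0.037 -0.071 0 0 0 -8 1; 0.0555 -0.1065 0 0 0 -12 1; 0.074 -0.142 0 0 0 -16 1; 0.0925 -0.1775 0 0 0 -20 1' | tail -6
python3 -c "from h import *;print(get_state()['joints'].round(1))"
```

```text
t: 0.93
ee_pos: [0.396, 0.3368, 0.2312]
eef_rot: [-180.0, 0.0, 122.9]
ft_force: [0.7, 0.3, -1.3]
opening: 0.0855
grasp_force: 0.0
t: 1.35
ee_pos: [0.4886, 0.1594, 0.2313]
eef_rot: [-180.0, -0.0, 102.9]
ft_force: [1.2, 0.5, -0.0]
opening: 0.0856
grasp_force: 0.0
t: 1.77
ee_pos: [0.5811, -0.0181, 0.2312]
eef_rot: [-180.0, -0.0, 82.9]
ft_force: [1.1, 0.7, 0.9]
opening: 0.0853
grasp_force: 0.0
[-20.7  25.9  24.1 111.9 -14.6  45.1   4.7]
```

```bash
python3 -m handwheel '0.015 -0.03 0 0 0 0 1; 0.025 -0.0513 -0.02 0 0 0 1; 0.025 -0.0513 -0.055 0 0 0 1; 0.025 -0.0513 -0.09 0 0 0 1; 0.025 -0.0513 -0.12 0 0 0 1'
python3 - <<'E'
from h import *
import pickle
S={n:snapshot(n) for n in("scene","top")}
a=S["scene"]["image"][140:240,165:295]; b=S["top"]["image"][125:225,215:345]
c=[cv2.resize(x[:,:,::-1],None,fx=3,fy=3,interpolation=cv2.INTER_CUBIC) for x in(a,b)]
cv2.imwrite("pics/crop2.png",np.hstack(c))
E
```

```text
t: 2.18
ee_pos: [0.6052, -0.0681, 0.1093]
eef_rot: [-180.0, 0.0, 83.1]
ft_force: [0.2, -0.4, -0.5]
opening: 0.0854
grasp_force: 0.0
```

View pics/crop2.png

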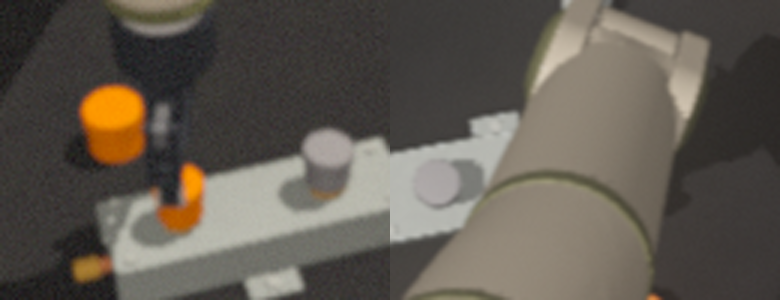

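The scene half (left) shows the near finger in front of the cap at (172,190) with the cap at (180,195). The offset fits the -7° closing line, so the gripper is centred. I'll descend and close gently.

```bash
python3 -m handwheel '0 0 -0.015 0 0 0 1; 0 0 -0.03 0 0 0 1; 0 0 -0.042 0 0 0 1; 0 0 -0.042 0 0 0 1; 0 0 -0.042 0 0 0 1' 25
python3 -m handwheel '0 0 0 0 0 0 0.3; 0 0 0 0 0 0 0.3; 0 0 0 0 0 0 0.3; 0 0 0 0 0 0 0.3; 0 0 0 0 0 0 0.3' 25
python3 -m handwheel '0 0 0 0 0 0 0.3; 0 0 0 0 0 0 0.3; 0 0 0 0 0 0 0.3; 0 0 0 0 0 0 0.3; 0 0 0 0 0 0 0.3' 25
python3 -c "from h import *;print(get_state()['moment'])"
```

```text
t: 2.7
ee_pos: [0.6058, -0.0675, 0.0699]
eef_rot: [-180.0, -0.0, 83.1]
ft_force: [-0.5, -0.2, -0.3]
opening: 0.0856
grasp_force: 0.0
t: 3.12
ee_pos: [0.6063, -0.0676, 0.0702]
eef_rot: [179.9, -0.0, 83.1]
ft_force: [-0.6, 0.3, 6.3]
opening: 0.0409
grasp_force: 24.5
t: 3.53
ee_pos: [0.6063, -0.0676, 0.0702]
eef_rot: [179.9, -0.0, 83.1]
ft_force: [-0.5, 1.0, 5.5]
opening: 0.041
grasp_force: 24.5
[ 0.05548797  0.03826077 -0.01468395]
```

```bash
q(){ python3 -c "from h import *;s=get_state();print(s['moment'].round(3))"; }
python3 -m handwheel '0 0 0 0 0 1.5 0.3; 0 0 0 0 0 3 0.3; 0 0 0 0 0 3 0.3';q
python3 -m handwheel '0 0 0 0 0 1.5 0.3; 0 0 0 0 0 3 0.3; 0 0 0 0 0 3 0.3';q
```

```text
t: 3.78
ee_pos: [0.6064, -0.0677, 0.0702]
eef_rot: [179.9, -0.0, 86.2]
ft_force: [0.1, -0.7, 5.8]
opening: 0.0414
grasp_force: 24.6
[0.025 0.027 0.009]
t: 4.03
ee_pos: [0.6064, -0.0677, 0.0702]
eef_rot: [179.9, -0.0, 89.2]
ft_force: [0.9, 0.9, 4.9]
opening: 0.041
grasp_force: 24.6
[ 0.047  0.025 -0.034]
```

```bash
q(){ python3 -c "from h import *;s=get_state();print(s['moment'].round(3))"; }
python3 -m handwheel '0 0 0 0 0 1 0.3; 0 0 0 0 0 2 0.3; 0 0 0 0 0 2 0.3';q
python3 -m handwheel '0 0 0 0 0 1 0.3; 0 0 0 0 0 2 0.3; 0 0 0 0 0 2 0.3';q
```

```text
t: 4.28
ee_pos: [0.6064, -0.0676, 0.0702]
eef_rot: [179.9, 0.0, 91.2]
ft_force: [0.1, -0.7, 5.8]
opening: 0.0411
grasp_force: 24.7
[0.048 0.025 0.003]
t: 4.53
ee_pos: [0.6064, -0.0676, 0.0701]
eef_rot: [179.9, 0.0, 93.2]
ft_force: [0.1, 0.3, 6.0]
opening: 0.0411
grasp_force: 24.7
[ 0.072 -0.057  0.041]
```

```bash
q(){ python3 -c "from h import *;s=get_state();print(s['moment'].round(3))"; }
python3 -m handwheel '0 0 0 0 0 2 0.3; 0 0 0 0 0 4 0.3' | grep rot;q
python3 -m handwheel '0 0 0 0 0 2 0.3; 0 0 0 0 0 4 0.3'| grep rot;q
python3 -c "from h import *;print(get_state()['joints'].round(1))"
```

```text
eef_rot: [179.9, 0.0, 97.2]
[ 0.114  0.105 -0.011]
eef_rot: [179.9, 0.0, 101.2]
[ 0.052  0.118 -0.043]
[ -6.5  39.2  11.4 114.5 -15.7  27.6  27.6]
```

It has turned 18° counter-clockwise with almost no torque (the tight way stops within 6°), so it's a right-hand thread and this is the loosening way. I'll go on to about 90°.

```bash
q(){ python3 -c "from h import *;s=get_state();print(s['moment'].round(3))"; }
python3 -m handwheel '0 0 0 0 0 5 0.3; 0 0 0 0 0 10 0.3; 0 0 0 0 0 15 0.3; 0 0 0 0 0 20 0.3; 0 0 0 0 0 25 0.3';q
python3 -m handwheel '0 0 0 0 0 5 0.3; 0 0 0 0 0 10 0.3; 0 0 0 0 0 15 0.3; 0 0 0 0 0 20 0.3; 0 0 0 0 0 25 0.3';q
python3 -m handwheel '0 0 0 0 0 5 0.3; 0 0 0 0 0 10 0.3; 0 0 0 0 0 15 0.3; 0 0 0 0 0 20 0.3; 0 0 0 0 0 22 0.3';q
```

```text
t: 5.28
ee_pos: [0.6062, -0.0676, 0.0701]
eef_rot: [179.9, 0.1, 126.4]
ft_force: [-0.6, 0.7, 5.4]
opening: 0.0413
grasp_force: 24.7
[0.044 0.214 0.014]
t: 5.7
ee_pos: [0.6061, -0.0677, 0.0701]
eef_rot: [180.0, 0.1, 151.3]
ft_force: [-0.1, -0.4, 6.7]
opening: 0.0412
grasp_force: 24.7
[ 0.026  0.189 -0.012]
t: 6.12
ee_pos: [0.6062, -0.0679, 0.0701]
eef_rot: [-180.0, 0.1, 173.4]
ft_force: [-0.4, 0.1, 6.1]
opening: 0.0412
grasp_force: 24.7
[-0.058  0.098  0.032]
```

```bash
python3 -m handwheel '0 0 0 0 0 0 0.3; 0 0 0.002 0 0 0 0.3; 0 0 0.004 0 0 0 0.3; 0 0 0.006 0 0 0 0.3' 40
python3 -c "from h import *;print(get_state()['moment'])"
```

```text
t: 6.45
ee_pos: [0.6056, -0.0677, 0.0754]
eef_rot: [-180.0, 0.0, 173.1]
ft_force: [-0.1, -0.9, -1.1]
opening: 0.0409
grasp_force: 40.4
[-0.08434487 -0.09455775 -0.02059328]
```

Free, with no resistance. I'll lift straight up by about 12 cm in total, slowly at first.

```bash
python3 -m handwheel '0 0 0.005 0 0 0 0.3; 0 0 0.01 0 0 0 0.3; 0 0 0.016 0 0 0 0.3; 0 0 0.022 0 0 0 0.3; 0 0 0.03 0 0 0 0.3'
python3 -m handwheel '0 0 0.02 0 0 0 0.3; 0 0 0.04 0 0 0 0.3; 0 0 0.06 0 0 0 0.3; 0 0 0.075 0 0 0 0.3; 0 0 0.085 0 0 0 0.3'
python3 -m handwheel '0 0 0 0 0 0 0.3; 0 0 0 0 0 0 0.3; 0 0 0 0 0 0 0.3'
python3 - <<'E'
from h import *
S={n:snapshot(n) for n in("scene","top")}
a=S["scene"]["image"][100:250,165:325]
c=[cv2.resize(x[:,:,::-1],(400,375),interpolation=cv2.INTER_CUBIC) for x in(a,S["top"]["image"])]
cv2.imwrite("pics/end.png",np.hstack(c))
E
```

```text
t: 6.87
ee_pos: [0.6055, -0.0674, 0.1058]
eef_rot: [180.0, -0.0, 173.1]
ft_force: [0.9, 0.0, -0.7]
opening: 0.0408
grasp_force: 40.6
t: 7.28
ee_pos: [0.6061, -0.0675, 0.1927]
eef_rot: [180.0, 0.1, 173.1]
ft_force: [-0.2, -0.4, 0.0]
opening: 0.0408
grasp_force: 40.6
t: 7.53
ee_pos: [0.6051, -0.0676, 0.1896]
eef_rot: [-180.0, -0.1, 173.1]
ft_force: [0.6, 1.2, -0.7]
opening: 0.0411
grasp_force: 40.6
```

View pics/end.png

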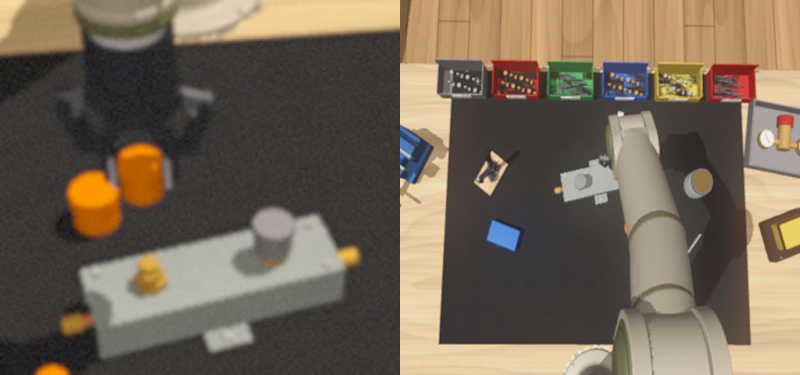

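The orange cap is in the gripper at (140,175), 12 cm up over the bracket. The brass outlet is bare at (150,275), the grey cap is in place at (272,235), and nothing else has been disturbed.

```bash
python3 -c "from workcell import hand_in;print(hand_in())"
```

```text
the job is handed in; nothing more can be done
None
```

The orange cap loosened counter-clockwise (right-hand thread) with almost no torque, and I handed the job in still gripping it about 12 cm above its seat over the bracket, with the grey cap still on and nothing else seen to have moved.

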